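# Clip the socket extension bars back into their rack in size order

### The job

Put the three loose socket extension bars back in the clip rack so that the row runs in size order, each pressed fully home into the pair of spring clips made for its shaft, near the middle of its plain shaft, and with its square drive pointing the same way as on the bar that is already there. Leave that bar clipped in and do not disturb the other tools and things on the bench.

Things in the scene. Friction and masses are not known exactly. Their poses are not given: they have to be found in the camera images.
- rack: Grey rack bolted to the bench, 308 x 100 mm: two rails 70 mm apart (x = -35, +35 mm) between end plates, with bright spring clips opening upward. Origin: centre of its underside, on the bench. y axis along the rails, from smallest to largest clips; x across the rails, as the bars lie. Facing clips make four pairs, 60 mm apart, for shafts of 12, 16, 20, 24 mm; under the bars it is open to the bench.
- clips12 (a point): Point fixed in the rack at y = -90 mm, midway between the two clips for the 12 mm shaft, on the axis of a fully seated bar: 42 mm above the bench (seat at 36 mm, clip mouth's edges 14 mm above this point). Axes as the rack's. Each clip is 12 mm wide along the bar, so 58 mm of shaft stay free between the two. A bar is pressed straight down.
- clips16 (a point): Point fixed in the rack at y = -30 mm, midway between the two clips for the 16 mm shaft, on the axis of a fully seated bar: 44 mm above the bench (seat at 36 mm, clip mouth's edges 15 mm above this point). Axes as the rack's. This pair starts filled.
- clips20 (a point): Point fixed in the rack at y = 30 mm, midway between the two clips for the 20 mm shaft, on the axis of a fully seated bar: 46 mm above the bench (seat at 36 mm, clip mouth's edges 16 mm above this point). Axes as the rack's. A clip is two sprung leaves round the shaft, necked in 3 mm a side above its axis, then flared to a mouth 9 mm higher than the neck.
- clips24 (a point): Point fixed in the rack at y = 90 mm, midway between the two clips for the 24 mm shaft, on the axis of a fully seated bar: 48 mm above the bench (seat at 36 mm, clip mouth's edges 17 mm above this point). Axes as the rack's. Pressing a bar down spreads the leaves; a pair needs 10 to 20 N in all, the bar's weight included, then snaps over it and the shaft rests on the flat seat.
- bar12: Dark steel socket extension bar, thinnest and shortest of four: round shaft 12 mm across, 147 mm overall, 150 g. Origin: on its axis, mid-shaft; plain shaft 52 mm to either side. x: along the bar, hexagon collar (24 mm long, 18 mm across flats) at -x, round shoulder (8 mm long, 18 mm across), square drive at +x. Starts lying level on the bench, axis 9 mm up, square to the left or right.
- bar12_square (a point): Centre of the end face of the 12 mm bar's square drive (the square is 11 mm long), 71 mm along +x from the bar's origin.
- bar16: Dark steel socket extension bar, second smallest of four: round shaft 16 mm across, 164 mm overall, 310 g. Origin: on its axis, mid-shaft; plain shaft 55 mm to either side. x: along the bar, hexagon collar (30 mm long, 23 mm across flats) at -x, round shoulder (9 mm long, 23 mm across), square drive at +x. Already clipped in the rack, square to the rack's +x.
- bar16_square (a point): Centre of the end face of the 16 mm bar's square drive (the square is 15 mm long), 79 mm along +x from the bar's origin.
- bar20: Dark steel socket extension bar, second largest of four: round shaft 20 mm across, 182 mm overall, 500 g. Origin: on its axis, mid-shaft; plain shaft 60 mm to either side. x: along the bar, hexagon collar (34 mm long, 28 mm across flats) at -x, round shoulder (10 mm long, 28 mm across), square drive at +x. Starts lying level on the bench, axis 14 mm up, square to the left or right.
- bar20_square (a point): Centre of the end face of the 20 mm bar's square drive (the square is 18 mm long), 88 mm along +x from the bar's origin.
- bar24: Dark steel socket extension bar, thickest and longest of four: round shaft 24 mm across, 190 mm overall, 720 g. Origin: on its axis, mid-shaft; plain shaft 62 mm to either side. x: along the bar, hexagon collar (36 mm long, 31 mm across flats) at -x, round shoulder (10 mm long, 31 mm across), square drive at +x. Starts lying level on the bench, axis 15.5 mm up, square to the left or right.
- bar24_square (a point): Centre of the end face of the 24 mm bar's square drive (the square is 20 mm long), 92 mm along +x from the bar's origin.
- spanner: Bystander: an open-ended spanner, 190 mm long, lying flat. Origin about the middle of its underside; to be left alone.
- locking_pliers: Bystander: locking pliers, about 200 mm long, 70 mm wide, 10 mm high, lying flat. Origin about the middle of its underside; to be left alone.
- oil_filter: Bystander: a white oil filter, 76 mm across, 95 mm high, upright. Origin about the middle of its underside; to be left alone.
- spray_can: Bystander: a spray can, 60 mm across, 190 mm high, upright. Origin about the middle of its underside; to be left alone.
- hammer: Bystander: a hammer, 260 mm long, lying flat. Origin about the middle of its underside; to be left alone.
- mug: Bystander: a white mug, 80 mm across, 90 mm high, upright. Origin about the middle of its underside; to be left alone.
- screwdriver: Bystander: a screwdriver, 160 mm long, lying flat. Origin about the middle of its underside; to be left alone.
There are look-alikes about, which are no part of the job. What is shaped like the bar12 but blue, green or pink is not meant.

How it is judged:
By the outcome, as a careful person would: the job done as asked, in the order asked, and still so for the second after the job is handed in, with the robot touching nothing.
It also fails if it takes over 72 s, if anything falls off the work surface, if the arm or the gripper's body presses on something with over 40 N, if the wrist force passes 120 N, or if a joint passes its speed limit or range.

### The arm

A 6-joint arm with a two-finger parallel gripper is mounted at the origin on the work surface. World frame = base frame: x ahead of the robot, y to its left, z up, the work surface at z = 0. Lengths are in mm, angles in rad, forces in N, time in s.
With the tool pointing down it reaches from about 275 to 750 mm from the base axis. Payload 10.2 kg.
Tool frame: the origin (TCP) lies at the very end of the fingers, on their centre line; the grasp point (between the pads) lies 19 mm behind it (ctrl.hold_point_z is the distance from the TCP to the grasp point, in mm); z points along the fingers, y is the direction in which the jaws open and shut (so a half turn about z gives the same grasp; the last joint's range is limited). The gripper opens to 85 mm and grips with 20 to 120 N. Pads are 22 mm wide; open, the fingers measure 114 mm over their backs; the gripper's body (76 mm by 85 mm) begins 54 mm behind the grasp point. The pads swing forward as they close: fully open they stand 13 mm farther back than shut.
Start: joints at [0.959, 0.313, 1.498, -0, 1.331, -0.223], TCP at [199.029, 485.817, 231.294] pointing down, gripper open.
Joint ranges: [-2.94, 2.94], [-0.97, 2.17], [0.19, 2.56], [-1.23, 4.37], [0.02, 3.11], [-2.88, 2.88]. Speed limits (rad/s): [2.39, 2.39, 3.01, 3.14, 3.14, 3.14].

### API

Orientations are given as a unit quaternion [w, x, y, z].
In Python, from rig import readout, cams, workorder, spotter, ctrl gives the robot as it stands.
- The arm moves only by the tool step_arm, never from a script. Its argument "plan" is text: rows parted by semicolons, each of 5 numbers parted by spaces: the shift along the tool's x, y, z in cm, then the turn about the tool's z in degrees, then the opening in per cent of the stroke, from 0 (shut) to 100 (fully open). In form: x y z twist gripper; .... A call has 1 to 10 rows; each row is the pose to reach, as a shift and turn from the pose commanded when the call began, along the tool's axes at that moment; what a row does not reach only later rows make up. A row lasts 1/10 s, in which the tool goes at most 50 mm and 8.59 degrees, less where a joint would pass 70% of its speed; a pose out of reach is approached as far as the arm can. A call with a gripper value outside its range is refused whole. The fingers move at their own pace and stop on an object; "grip_force" is the grip in N (left out, the last holds). Time passes only in rows, so rows that repeat a pose let the fingers close. It gives the time, the measured TCP pose, the force and the opening at its end, in the units of the state.
- readout.sense(): the state, without advancing time (a new reading comes with each control period).
- cams.capture(name): name is "scene" or "side" or "wrist"; returns (picture, depth): 384x512x3 uint8, red, green, blue; 384x512 float32, mm along the optical axis (not along the pixel's ray), 0 where there is no reading.
- cams.camera_info(name): a dict with "vfov" (degrees; the focal length in pixels is half the picture's height over the tangent of half this angle, whatever the lens; pixels are square), "cx", "cy" (the principal point, pixels), "k1" (the pictures are not rectified: a ray, as slopes to the right and down, at radius r is drawn at 1 + k1 r^2 times it, then the intrinsics apply), "rvec" (rotation vector, rad) and "tvec" (3), from world to camera coordinates, as OpenCV has them. Camera axes: x right, y down, z forward; pixel columns grow to the right and rows downward; lengths in mm; the calibration is good to about 2 mm. A picture is of the moment at which its call begins: read the wrist's pose just before it. camera_info takes no time and is no camera call; for the wrist camera it gives the pose at the moment of the call.
- workorder.finish_job(): hands the job in, once; it reports no verdict.
Trained networks look in the newest picture that a camera, given by its name, has taken for a name from the list of things; names that differ only in an ending like _2 or _b are one class to them, and where a whole thing is asked for, a point or a joint stands for the part that bears it (a point fixed in the world has none). Each returns a list of dicts, best first, with "conf" (0 to 1); they miss things now and then, are a little off and sometimes report something else, mostly with a low value. They report only what shows in the picture. A call takes as long as a camera call. They do not tell look-alikes from the thing itself.
- spotter.regions_of(camera, target): "pixels" (384x512 bool, what is visible of it) and "extent" ([centre column, centre row, width, height] in pixels, round what is visible of it).
The state is a dict: "time_s": time; "joints": joint angles; "dq": joint speeds; "tau": joint torques, N m; "eef_pos": TCP position; "ee_rot": TCP orientation; "force": force on the tool from outside, world axes, zero at the start; "wrist_torque": the same for the moment, N m; "grip_width": opening from 0.0 (shut) to 1.0 (fully open).
Only numpy, scipy, OpenCV 4.12 (cv2) and the standard library are available. Lean on these libraries where they do the work, as an engineer would, in place of code of your own. Each camera call takes 0.05 s, during which the arm holds its last target. There are 200 camera calls.

## Working session

There is one attempt and no reset: what is moved stays moved. The work goes in short steps, Python scripts to look and compute and a tool call to move; the robot and the scene stay as the last step left them, time stands still between calls to the robot, and variables do not carry over. Pictures are saved under pics/ and viewed, about 8 in all and at most 12, crops included, and the job is handed in when it is done.

Besides the shell and the picture viewer there is one more tool, called as name(argument=value, ...) on one line, values as JSON. step_arm: Moves the arm, as the interface text tells. Its arguments: {"type":"object","properties":{"plan":{"type":"string"},"grip_force":{"type":"number"}},"required":["plan"]}

```bash
ls; mkdir -p pics; cat > h.py <<'E'
import numpy as np, cv2
from rig import readout, cams, workorder, spotter, ctrl
def cam(n):
    i=cams.camera_info(n); f=192/np.tan(np.radians(i["vfov"])/2)
    R=cv2.Rodrigues(np.array(i["rvec"],float))[0]; t=np.array(i["tvec"],float)
    K=np.array([[f,0,i["cx"]],[0,f,i["cy"]],[0,0,1]]); return K,i["k1"],R,t
def pts(n,depth,info=None):
    "world xyz image HxWx3"
    K,k1,R,t=info or cam(n); v,u=np.mgrid[0:384,0:512]
    xd=(u-K[0,2])/K[0,0]; yd=(v-K[1,2])/K[1,1]; x,y=xd.copy(),yd.copy()
    for _ in range(15):
        s=1+k1*(x*x+y*y); x,y=xd/s,yd/s
    P=np.stack([x*depth,y*depth,depth],-1); P=(P-t)@R; P[depth<=0]=np.nan
    return P
def proj(n,X,info=None):
    K,k1,R,t=info or cam(n); c=np.atleast_2d(X)@R.T+t; x=c[:,:2]/c[:,2:]
    x=x*(1+k1*(x**2).sum(1,keepdims=True)); return x*K[0,0]+K[:2,2]
def save(p,img,s=1): cv2.imwrite(p,cv2.resize(img[:,:,::-1],None,fx=s,fy=s,interpolation=cv2.INTER_CUBIC))
E
python3 - <<'E'
from h import *
ims=[]
for n in("scene","side","wrist"):
    im,d=cams.capture(n); ims.append(im); np.savez(f"{n}0.npz",im=im,d=d,P=pts(n,d))
    print(n,cams.camera_info(n))
save("pics/a.png",ims[0],1.5); save("pics/b.png",np.hstack(ims[1:]),0.78)
for n in("scene","side","wrist"):
    P=np.load(f"{n}0.npz")["P"]
    for t in("rack","bar12","bar16","bar20","bar24","bar12_square","bar20_square","bar24_square"):
        for r in spotter.regions_of(n,t)[:4]:
            q=P[r["pixels"]]; q=q[~np.isnan(q[:,0])]
            print(n,t,round(r["conf"],2),np.round(r["extent"]),np.round(np.median(q,0)) if len(q) else None)
print(readout.sense(),ctrl.hold_point_z)
E
```

```text
pics
scene {'vfov': 50.14338717974697, 'cx': 255.58851245052725, 'cy': 197.766920351387, 'k1': 0.030277227734653477, 'rvec': array([ 1.40478155,  2.33368129, -0.74115281]), 'tvec': array([ 216.80570207, -297.14689299, 1336.98655142])}
side {'vfov': 46.418877045013176, 'cx': 257.91780361171317, 'cy': 193.19263995253314, 'k1': -0.05555684833241953, 'rvec': array([ 2.27976702, -0.61332844,  0.24399463]), 'tvec': array([-415.77076311,  247.72329071, 1300.59354743])}
wrist {'vfov': 67.79619806242619, 'cx': 256.2444158618913, 'cy': 193.3028543748707, 'k1': -0.06099427064524036, 'rvec': array([-2.40339865, -1.61285677, -0.23217109]), 'tvec': array([-524.76756899,  -37.32517675,  378.76102907])}
scene rack 0.7 [163. 146.  54.  30.] [ 406. -340.   23.]
scene rack 0.67 [239. 218. 119.  78.] [509.  -4.  31.]
scene rack 0.44 [133. 280.  38.  48.] [ 793. -126.   95.]
scene bar12 0.96 [230. 295.  66.  23.] [700.  50.  15.]
scene bar12 0.88 [406. 239.  18.  52.] [381. 379.  14.]
scene bar12 0.8 [403. 176.  53.  14.] [170. 313.  15.]
scene bar12 0.75 [228. 202.  40.  48.] [498. -62.  52.]
scene bar1
[... 3066 characters left out ...]
.  14.]
{'time_s': 1.35, 'joints': array([ 9.58621780e-01,  3.12879312e-01,  1.49773840e+00, -4.60302396e-06,
        1.33100369e+00, -2.23412837e-01]), 'dq': array([ 0.00048244, -0.00029085,  0.00151804,  0.0007438 ,  0.0001098 ,
       -0.00112204]), 'tau': array([ 3.36401627e-04, -4.12157893e+01, -2.59903157e+01, -7.27509564e-05,
        3.31768715e-04, -6.32032325e-06]), 'eef_pos': array([199.00990595, 485.80767529, 231.29029463]), 'ee_rot': array([-3.78926637e-06,  1.93158551e-01,  9.81167557e-01, -1.40457445e-05]), 'force': array([ 0.14027837, -0.33921614, -0.77162476]), 'wrist_torque': array([-0.05298794, -0.00973756,  0.02662688]), 'grip_width': 1.0011716515657938} 18.700000000000003
```

View pics/a.png

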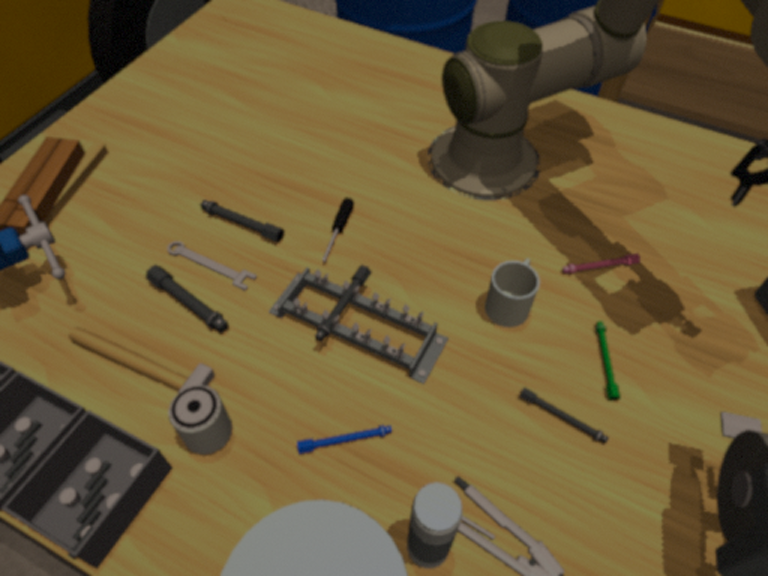

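View pics/b.png

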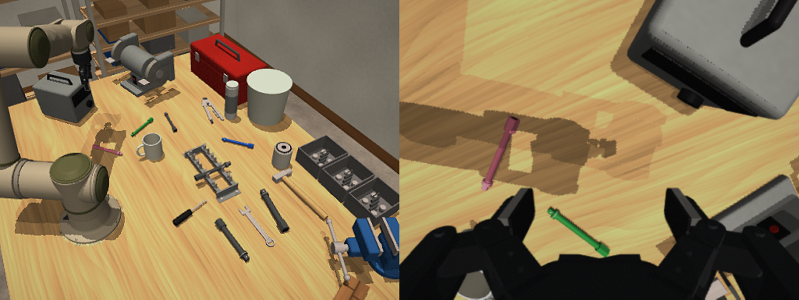

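The scene picture shows these bar-shaped things (in 512x384 pixels):
- Dark: (377,276), (160,146) and (124,198), plus one already in the rack at (228,202).
- Blue at (230,295), green at (406,239) and pink at (403,176). These are the look-alikes to leave alone.

The dark thin bar at (377,276) is bar12. I'll measure all the poses and enlarge the dark bars to confirm.

```bash
python3 - <<'E'
from h import *
S={n:np.load(n+"0.npz") for n in("scene","side")}
def near(n,c,r,zmin=5,zmax=70):
    P=S[n]["P"]; return P[(np.hypot(P[...,0]-c[0],P[...,1]-c[1])<r)&(P[...,2]>zmin)&(P[...,2]<zmax)]
# bench height check
for n in S:
    P=S[n]["P"]; m=(abs(P[...,0]-550)<60)&(abs(P[...,1]-150)<40); print(n,"bench z",np.nanmedian(P[m][:,2]))
for nm,c,r in(("bar12",(500,335),95),("bar20",(402,-338),105),("bar24",(600,-333),115)):
  for n in S:
    q=near(n,c,r,7); k=np.median(q[:,:2],0)
    for _ in range(3):
        q2=q[np.hypot(*(q[:,:2]-k).T)<r]; k=q2[:,:2].mean(0); ax=np.linalg.svd(q2[:,:2]-k,full_matrices=False)[2][0]
    s=(q2[:,:2]-k)@ax; w=(q2[:,:2]-k)@[-ax[1],ax[0]]
    print(nm,n,len(q2),"mid",np.round(k+ax*(s.min()+s.max())/2,1),"ax",np.round(ax,3),"len",round(np.ptp(s),1))
    e=np.arange(s.min(),s.max(),12)
    print("  w",[int(np.ptp(w[(s>=a)&(s<a+12)])) if ((s>=a)&(s<a+12)).sum()>1 else 0 for a in e]," zmax",[int(q2[(s>=a)&(s<a+12),2].max()) if ((s>=a)&(s<a+12)).any() else 0 for a in e])
crops=[]
im=S["scene"]["im"]
for (u,v) in((377,276),(160,146),(124,198),(239,215)):
    h,w=(36,48) if u!=239 else (54,72); crops.append(cv2.resize(im[v-h:v+h,u-w:u+w],(400,300),interpolation=cv2.INTER_CUBIC))
im=np.vstack([np.hstack(crops[:2]),np.hstack(crops[2:])])
save("pics/c.png",np.clip(im*1.6,0,255).astype(np.uint8))
# rack: cloud
q=np.vstack([near(n,(505,-15),190,20,40) for n in S])
rc=cv2.minAreaRect(q[:,:2].astype(np.float32)); print("rack rect",rc)
E
```

```text
scene bench z 1.2110875098597753
side bench z -0.514524825018175
bar12 scene 389 mid [497.7 339.6] ax [-0.035  0.999] len 146.6
  w [17, 17, 12, 13, 13, 9, 13, 10, 11, 10, 94, 87, 9]  zmax [24, 22, 19, 17, 17, 16, 17, 17, 18, 16, 19, 21, 15]
bar12 side 115 mid [490.9 328.1] ax [ 0.138 -0.99 ] len 167.7
  w [84, 92, 14, 47, 9, 6, 13, 9, 12, 92, 17, 19, 58, 0]  zmax [18, 20, 15, 15, 17, 16, 18, 18, 18, 16, 18, 23, 17, 8]
bar20 scene 449 mid [ 405.  -349.7] ax [-0.017  1.   ] len 183.4
  w [15, 25, 46, 18, 19, 19, 19, 110, 111, 18, 18, 17, 24, 22, 31, 26]  zmax [26, 31, 32, 26, 27, 27, 26, 26, 25, 27, 26, 27, 32, 33, 32, 29]
bar20 side 540 mid [ 397.  -351.3] ax [ 0.023 -1.   ] len 182.7
  w [59, 65, 60, 17, 46, 55, 16, 19, 19, 19, 19, 90, 19, 27, 18, 15]  zmax [32, 32, 33, 29, 29, 28, 26, 26, 30, 26, 28, 27, 27, 31, 26, 22]
bar24 scene 874 mid [ 582.8 -325.8] ax [0.308 0.951] len 213.2
  w [18, 94, 101, 104, 109, 106, 103, 109, 110, 110, 120, 117, 100, 102, 21, 30, 23, 20]  zmax [12, 32, 35, 35, 35, 32, 32, 31, 31, 31, 30, 31, 31, 31, 30, 34, 30, 27]
bar24 side 748 mid [ 579.  -325.9] ax [-0.231 -0.973] len 204.8
  w [20, 22, 29, 95, 148, 116, 177, 112, 108, 107, 167, 97, 141, 103, 105, 100, 16, 0]  zmax [27, 30, 38, 30, 29, 32, 31, 31, 31, 31, 30, 30, 33, 35, 35, 35, 10, 7]
rack rect ((523.0808715820312, -31.448822021484375), (312.6417236328125, 200.98812866210938), 76.62448120117188)
```

View pics/c.png

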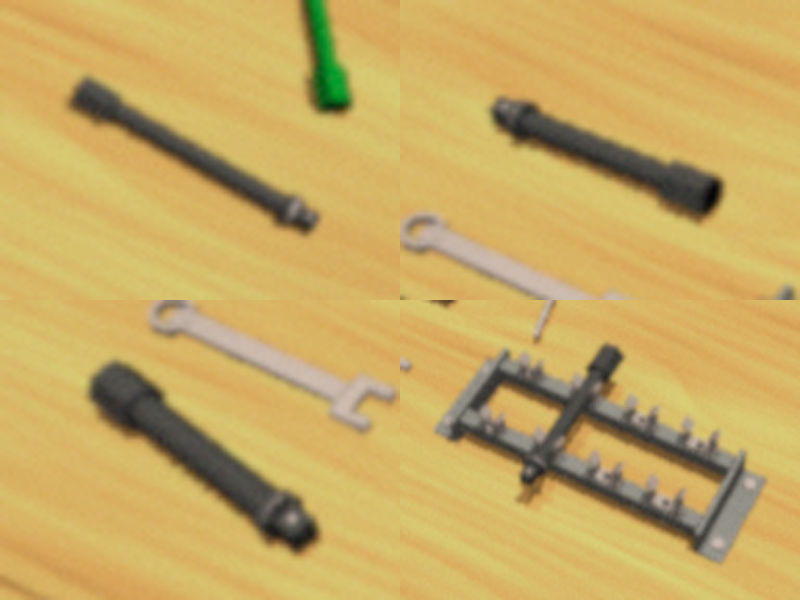

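The crops confirm the three dark bars:
- **bar12:** hexagon at the left, square at the lower right.
- **bar20:** square at the left, hexagon at the right.
- **bar24:** hexagon at the upper left, square at the lower right.
- **bar16 (in the rack):** hexagon near the robot, square away from it. There is one empty pair of clips to its left and two to its right.

Next I'll refine the poses with cylinder fits.

```bash
cat >> h.py <<'E'
from scipy.optimize import least_squares
SP={"bar12":(6,147,9,52,24),"bar16":(8,164,44,55,30),"bar20":(10,182,14,60,34),"bar24":(12,190,15.5,62,36)}
def barfit(name,im,P,c,yaw0,dark=95,zlo=None,verbose=True):
    "yaw: direction to square; returns origin xy, axis z, yaw. c approx origin"
    r,L,z,hs,hex_=SP[name]; f=im.max(-1); sat=im.max(-1).astype(int)-im.min(-1)
    m=(np.hypot(P[...,0]-c[0],P[...,1]-c[1])<L/2+15)&(P[...,2]>(z-4 if zlo is None else zlo))&(P[...,2]<z+r+14)&(f<dark)&(sat<30)
    q=P[m]; p=np.array([*c,yaw0,z],float)
    for _ in range(4):
        a=lambda p:np.array([np.cos(p[2]),np.sin(p[2])])
        d=q[:,:2]-p[:2]; s=d@a(p); w=d@[-a(p)[1],a(p)[0]]
        k=(abs(s)<hs-4)&(abs(w)<r+8)
        s0=q[k]
        def res(x):
            A=np.array([np.cos(x[2]),np.sin(x[2])]); d=s0[:,:2]-[p[0]*1+x[0]*-A[1],p[1]+x[0]*A[0]]
            w=d@[-A[1],A[0]]; return np.hypot(w,s0[:,2]-x[1])-r
        x=least_squares(res,[0,p[3],p[2]],loss="soft_l1",f_scale=1.0).x
        A=np.array([np.cos(x[2]),np.sin(x[2])]); p[:2]+=x[0]*np.array([-A[1],A[0]]); p[2]=x[2]; p[3]=x[1]
        d=q[:,:2]-p[:2]; s=d@A; w=d@[-A[1],A[0]]; t=s[abs(w)<20]
        lo,hi=np.percentile(t,[0.5,99.5])
        # square end at +L/2-ish: origin such that square at sq, hex end at -(hs+hex_)
        sh=((hi-(L-hs-hex_))+(lo+hs+hex_))/2; p[:2]+=sh*A
    # profile width over s to confirm direction
    t=s-sh; wd=[np.round(np.percentile(abs(w[(abs(t-e)<6)]),95),1) if (abs(t-e)<6).sum()>2 else 0 for e in(-hs-hex_/2,0,hs+5,L-hs-hex_-5)]
    if verbose: print(name,"xy",p[:2].round(1),"z",p[3].round(1),"yaw",np.degrees(p[2]).round(1),"len",round(hi-lo,1),"n",k.sum(),"rms",np.sqrt(np.mean(res(x)**2)).round(2),"halfw hex/shaft/shoulder/sq",wd)
    return p
E
python3 - <<'E'
from h import *
for n in("scene","side"):
    D=np.load(n+"0.npz"); im,P=D["im"],D["P"]; print(n)
    for b,c,y in(("bar12",(500,338),90),("bar20",(402,-345),-90),("bar24",(597,-335),80),("bar16",(490,-65),0)):
        try: barfit(b,im,P,c,np.radians(y))
        except Exception as e: print(b,"ERR",e)
D=np.load("scene0.npz");im=D["im"]
for v,u in((276,377),(146,160),(198,124),(202,228),(240,260)): print(im[v,u],end=" ")
E
```

```text
scene
bar12 xy [500.7 342.9] z 9.4 yaw 84.1 len 142.5 n 187 rms 1.48 halfw hex/shaft/shoulder/sq [np.float64(8.9), np.float64(5.5), np.float64(9.3), np.float64(6.1)]
bar20 xy [ 400.2 -352.3] z 15.3 yaw -88.7 len 178.4 n 206 rms 1.75 halfw hex/shaft/shoulder/sq [np.float64(15.1), np.float64(10.3), np.float64(14.1), np.float64(8.4)]
bar24 xy [ 602.7 -317.4] z 16.9 yaw 78.4 len 187.8 n 296 rms 1.41 halfw hex/shaft/shoulder/sq [np.float64(17.1), np.float64(11.5), np.float64(14.5), np.float64(9.1)]
bar16 xy [501.7 -63.6] z 45.3 yaw 0.1 len 159.5 n 227 rms 3.13 halfw hex/shaft/shoulder/sq [np.float64(10.8), np.float64(6.9), np.float64(10.6), np.float64(6.3)]
side
bar12 xy [499.5 334.7] z 10.2 yaw 80.1 len 137.7 n 35 rms 2.0 halfw hex/shaft/shoulder/sq [np.float64(10.3), np.float64(4.4), np.float64(10.6), np.float64(9.4)]
bar20 xy [ 400.2 -357.7] z 14.4 yaw -89.1 len 179.0 n 266 rms 1.83 halfw hex/shaft/shoulder/sq [np.float64(13.8), np.float64(8.8), np.float64(13.3), np.float64(7.9)]
bar24 xy [ 602.5 -322.7] z 16.5 yaw 79.2 len 187.6 n 275 rms 1.94 halfw hex/shaft/shoulder/sq [np.float64(17.1), np.float64(12.1), np.float64(14.4), np.float64(11.0)]
bar16 xy [497.2 -65.6] z 44.0 yaw -0.3 len 163.2 n 127 rms 2.21 halfw hex/shaft/shoulder/sq [np.float64(13.0), np.float64(7.6), np.float64(9.9), np.float64(6.3)]
[66 60 48] [47 47 43] [49 47 43] [50 48 45] [54 44 33]
```

```bash
cat >> h.py <<'E'
from scipy.spatial.transform import Rotation as Ro
def goal(x,y,z,yaw,st=None):
    "shift (cm, tool axes) and twist (deg) from the present pose to TCP x y z, tool-x azimuth yaw (deg)"
    st=st or readout.sense(); w,a,b,c=st["ee_rot"]; M=Ro.from_quat([a,b,c,w]).as_matrix()
    d=M.T@(np.array([x,y,z])-st["eef_pos"])/10; now=np.degrees(np.arctan2(M[1,0],M[0,0]))
    tw=(now-yaw+180)%360-180; print("goal",np.round(d,2),"twist",round(tw,1),"| tcp",st["eef_pos"].round(1),"yaw",now.round(1),"tilt",np.degrees(np.arccos(-M[2,2])).round(2))
def wristpts():
    info=cam("wrist"); im,d=cams.capture("wrist"); return im,pts("wrist",d,info),info
E
python3 - <<'E'
from h import *
K,k1,R,t=cam("wrist"); st=readout.sense(); w,a,b,c=st["ee_rot"]; M=Ro.from_quat([a,b,c,w]).as_matrix()
print("cam in tool",M.T@(-R.T@t-st["eef_pos"]),"view dir in tool",M.T@R[2],"world",R[2])
goal(500,340,200,83); 
for n in("scene","side"):
    P=np.load(n+"0.npz")["P"]
    for t in("spray_can","mug","oil_filter","locking_pliers","screwdriver","spanner","hammer"):
        for r in spotter.regions_of(n,t)[:1]:
            q=P[r["pixels"]]; q=q[~np.isnan(q[:,0])]; q=q[q[:,2]>4]
            print(n,t,round(r["conf"],2),np.round(np.percentile(q,[5,95],axis=0)).tolist())
E
```

```text
cam in tool [ 7.12471523e+01 -2.28394200e-02 -1.42771948e+02] view dir in tool [-2.82819581e-01  5.41136593e-04  9.59172973e-01] world [ 0.26190823 -0.10672472 -0.95917356]
goal [-33.38  -2.08   3.13] twist 74.7 | tcp [199.  485.8 231.3] yaw 157.7 tilt 0.0
scene mug 0.82 [[307.0, 153.0, 10.0], [384.0, 221.0, 91.0]]
scene oil_filter 0.85 [[758.0, -165.0, 22.0], [822.0, -103.0, 100.0]]
scene locking_pliers 0.87 [[681.0, 260.0, 6.0], [745.0, 398.0, 13.0]]
scene screwdriver 0.63 [[266.0, -191.0, 15.0], [337.0, -167.0, 28.0]]
scene spanner 0.58 [[500.0, -425.0, 5.0], [528.0, -258.0, 11.0]]
scene hammer 0.91 [[709.0, -433.0, 14.0], [758.0, -194.0, 29.0]]
side spray_can 0.72 [[747.0, 204.0, 15.0], [799.0, 253.0, 191.0]]
side mug 0.68 [[286.0, 146.0, 13.0], [376.0, 221.0, 88.0]]
side oil_filter 0.62 [[747.0, -180.0, 17.0], [805.0, -123.0, 100.0]]
side locking_pliers 0.88 [[674.0, 238.0, 5.0], [745.0, 409.0, 14.0]]
side screwdriver 0.69 [[260.0, -197.0, 15.0], [327.0, -173.0, 28.0]]
side spanner 0.9 [[499.0, -426.0, 5.0], [523.0, -270.0, 11.0]]
side hammer 0.9 [[704.0, -442.0, 11.0], [765.0, -202.0, 28.0]]
```

step_arm(plan="-33.4 -2.1 5.1 74.7 60; -33.4 -2.1 5.1 74.7 60; -33.4 -2.1 5.1 74.7 60; -33.4 -2.1 5.1 74.7 60; -33.4 -2.1 5.1 74.7 60; -33.4 -2.1 5.1 74.7 60; -33.4 -2.1 5.1 74.7 60; -33.4 -2.1 5.1 74.7 60; -33.4 -2.1 5.1 74.7 60; -33.4 -2.1 5.1 74.7 60", grip_force=100)

```text
time_s: 3.05
eef_pos: [500.3, 339.6, 180.1]
ee_rot: [-0.0, 0.749, 0.662, -0.0]
force: [0.5, 0.4, 0.6]
grip_width: 0.6
```

```bash
python3 - <<'E'
from h import *
goal(500,340,180,83)
im,P,info=wristpts(); print(np.nanmedian(P[...,2]))
p=barfit("bar12",im,P,(500,340),np.radians(83)); save("pics/w1.png",im)
goal(p[0],p[1],4,np.degrees(p[2]))
print(readout.sense()["joints"].round(2))
E
```

```text
goal [ 0.04 -0.04  0.01] twist -0.0 | tcp [500.3 339.6 180.1] yaw 83.0 tilt 0.02
0.5040495673569698
bar12 xy [501.8 344.1] z 9.2 yaw 83.3 len 144.2 n 825 rms 0.6 halfw hex/shaft/shoulder/sq [np.float64(9.5), np.float64(5.0), np.float64(7.6), np.float64(4.3)]
goal [ 0.45  0.12 17.62] twist -0.2 | tcp [500.1 339.8 180.2] yaw 83.2 tilt 0.01
[ 0.4   0.53  1.32 -0.    1.3   0.52]
```

step_arm(plan="0.45 0.1 10 0 60; 0.45 0.1 14 0 60; 0.45 0.1 17.5 0 55; 0.45 0.1 17.5 0 45; 0.45 0.1 17.5 0 0; 0.45 0.1 17.5 0 0; 0.45 0.1 17.5 0 0; 0.45 0.1 17.5 0 0; 0.45 0.1 17.5 0 0; 0.45 0.1 17.5 0 0", grip_force=100)

```text
time_s: 4.1
eef_pos: [501.9, 344.3, 5.9]
ee_rot: [0.0, 0.749, 0.663, 0.0]
force: [-1.2, 0.2, 1.7]
grip_width: 0.086
```

step_arm(plan="0 0 0 0 0; 0 0 -1 0 0; 0 0 -4 0 0; 0 0 -8 0 0; 0 0 -12 0 0; 0 0 -15 0 0; 0 0 -15 0 0")

```text
time_s: 4.8
eef_pos: [503.3, 344.8, 160.5]
ee_rot: [0.001, 0.749, 0.663, 0.004]
force: [0.4, 0.1, -1.3]
grip_width: 0.09
```

```bash
python3 - <<'E'
from h import *
im,P,info=wristpts(); save("pics/w2.png",im); st=readout.sense(); print(st["grip_width"],st["force"],st["eef_pos"])
E
```

```text
0.08830972712818771 [-0.58719774 -0.30636511 -2.46703407] [502.26211691 344.39111943 157.50994913]
```

View pics/w2.png

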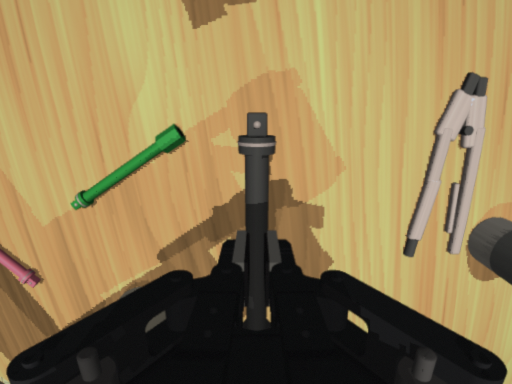

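Wrist view: bar12 is held mid-shaft, with its square (257,125) towards tool +x. Next I'll carry it to the rack and measure the rack from close by.

```bash
python3 - <<'E'
from h import *
goal(500,-80,200,0)
E
```

```text
goal [-42.14   4.94  -4.32] twist 83.0 | tcp [502.3 344.4 157.5] yaw 83.0 tilt 0.23
```

step_arm(plan="-5 0.6 -4.3 8 0; -10 1.2 -4.3 16 0; -15 1.8 -4.3 25 0; -20 2.4 -4.3 33 0; -25 3 -4.3 42 0; -30 3.6 -4.3 50 0; -35 4.2 -4.3 58 0; -39 4.7 -4.3 66 0; -42.1 4.9 -4.3 75 0; -42.1 4.9 -4.3 83 0")

```text
time_s: 5.85
eef_pos: [498.3, -83.5, 196.8]
ee_rot: [-0.0, 1.0, -0.005, -0.001]
force: [0.2, 0.0, -1.5]
grip_width: 0.091
```

step_arm(plan="0 0 0 0 0; 0 0 0 0 0; 0 0 0 0 0")

```text
time_s: 6.15
eef_pos: [499.0, -78.9, 197.9]
ee_rot: [-0.0, 1.0, 0.002, -0.0]
force: [-0.6, -0.2, -1.3]
grip_width: 0.09
```

```bash
python3 - <<'E'
from h import *
st=readout.sense(); goal(500,-80,200,0,st)
im,P,info=wristpts(); np.savez("w3.npz",im=im,P=P); save("pics/w3.png",im,1.4)
w,a,b,c=st["ee_rot"]; M=Ro.from_quat([a,b,c,w]).as_matrix(); T=(P-st["eef_pos"])@M
m=(abs(T[...,1])<14)&(T[...,2]>-30)&(T[...,2]<15)&(T[...,0]>14)&(T[...,0]<100)&(im.max(-1)<140)
q=T[m]; print(len(q))
for e in range(16,90,6):
    k=q[abs(q[:,0]-e)<3]; 
    if len(k)>3: print(e,len(k),"y",np.percentile(k[:,1],[3,97]).round(1),"top z",np.percentile(k[:,2],5).round(1))
p=barfit("bar16",im,P,(500,-64),0.0,dark=120)
E
```

```text
goal [ 0.1   0.11 -0.21] twist 0.3 | tcp [499.  -78.9 197.9] yaw 0.3 tilt 0.05
2958
16 205 y [-5.   6.3] top z -9.9
22 257 y [-5.   6.2] top z -9.9
28 268 y [-4.9  6.1] top z -10.1
34 285 y [-5.4  6.1] top z -10.1
40 283 y [-5.3  6. ] top z -10.0
46 304 y [-5.3  6. ] top z -10.0
52 353 y [-7.   8.3] top z -12.8
58 518 y [-7.8  8.8] top z -13.0
64 270 y [-4.1  5.2] top z -9.4
70 215 y [-4.   5.1] top z -9.5
bar16 xy [509.9 -63.2] z 44.3 yaw 0.6 len 143.1 n 913 rms 1.31 halfw hex/shaft/shoulder/sq [np.float64(11.9), np.float64(6.3), np.float64(6.0), np.float64(4.9)]
```

View pics/w3.png

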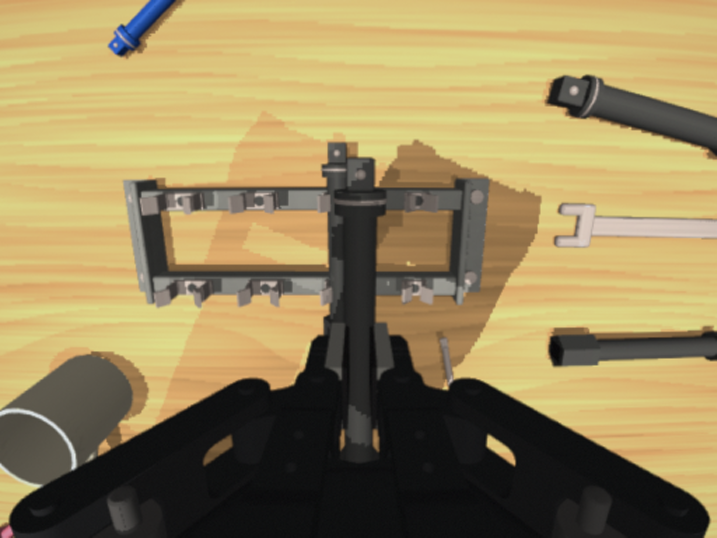

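```bash
python3 - <<'E'
from h import *
D=np.load("w3.npz"); im,P=D["im"],D["P"]
def show(P,tag):
    for cy,r in((-124,6),(-4,10),(56,12)):
        for cx in(465,500+35):
            m=(abs(P[...,0]-cx)<14)&(abs(P[...,1]-cy)<24)&(P[...,2]>40)&(P[...,2]<70); q=P[m]
            if len(q)<8: print(tag,cy,cx,len(q)); continue
            h,e=np.histogram(q[:,1],bins=np.arange(cy-24,cy+25,4))
            print(tag,cy,cx,len(q),"x",np.percentile(q[:,0],[5,95]).round(1),"y",np.percentile(q[:,1],[3,97]).round(1),"mid",np.percentile(q[:,1],[3,97]).mean().round(1),"z",np.percentile(q[:,2],97).round(1),h)
show(P,"wrist")
for n in("scene","side"): show(np.load(n+"0.npz")["P"],n)
# end plates / rail extents
m=(P[...,2]>12)&(P[...,2]<36)&(abs(P[...,0]-500)<75)&(P[...,1]>-200)&(P[...,1]<140)
q=P[m]; print("rack y extent",np.percentile(q[:,1],[.5,99.5]).round(1))
for y0 in(-150,-95,-35,20,85,110):
    k=q[abs(q[:,1]-y0)<6]; hx,e=np.histogram(k[:,0],bins=np.arange(430,572,5)); print(y0,"x",np.percentile(k[:,0],[1,99]).round(1) if len(k)>5 else None, np.percentile(k[:,2],50).round(1) if len(k) else None,[int(v) for v in hx])
E
```

```text
wrist -124 465 201 x [461.8 473.3] y [-134.8 -112.7] mid -123.8 z 56.7 [ 0  0  0 40 54 13  7 44 41  2  0  0]
wrist -124 535 207 x [532.  543.3] y [-134.3 -112.4] mid -123.4 z 56.8 [ 0  0  0 38 63 16  1 37 52  0  0  0]
wrist -4 465 242 x [461.4 472.8] y [-18.4  11.7] mid -3.4 z 62.4 [ 0  0 43 52  9  0  0  0 70 63  5  0]
wrist -4 535 251 x [531.4 542.9] y [-18.1  11.6] mid -3.2 z 62.4 [ 0  0 36 58 16  0  0  0 71 66  4  0]
wrist 56 465 316 x [461.4 472.4] y [39.4 73.1] mid 56.2 z 65.3 [  0  18  98  21   0   0   0   0  34 118  27   0]
wrist 56 535 342 x [531.2 542.2] y [40.2 73.2] mid 56.7 z 65.3 [  0   9 104  19   0   0   0   0  29 144  37   0]
scene -124 465 35 x [462.  472.6] y [-135.4 -113.5] mid -124.4 z 58.2 [ 0  0  0  8 11  0  2  6  8  0  0  0]
scene -124 535 42 x [530.4 542.7] y [-134.3 -113.1] mid -123.7 z 58.2 [ 0  0  1  4 15  2  1  9 10  0  0  0]
scene -4 465 47 x [460.8 473.2] y [-18.6  10.1] mid -4.3 z 63.8 [ 0  1  9 15  0  1  0  2  9 10  0  0]
scene -4 535 45 x [530.1 542.2] y [-17.9  10.3] mid -3.8 z 63.2 [ 0  0  9 15  1  0  0  1  9 10  0  0]
scene 56 465 49 x [460.2 472.2
[... 783 characters left out ...]
nt [-163.    96.4]
-150 x [460.7 545.8] 31.8 [0, 0, 0, 0, 0, 0, 44, 41, 47, 43, 0, 0, 0, 0, 0, 0, 0, 0, 0, 0, 46, 53, 55, 18, 0, 0, 0, 0]
-95 x [460.3 545.3] 31.7 [0, 0, 0, 0, 0, 0, 28, 29, 40, 21, 0, 0, 0, 0, 0, 0, 0, 0, 0, 0, 5, 3, 7, 13, 0, 0, 0, 0]
-35 x [460.1 545.1] 31.9 [0, 0, 0, 0, 0, 3, 42, 44, 73, 12, 0, 0, 0, 0, 0, 0, 0, 0, 0, 3, 53, 58, 56, 12, 0, 0, 0, 0]
20 x [460.6 545.2] 31.9 [0, 0, 0, 0, 0, 0, 27, 40, 83, 1, 0, 0, 0, 0, 0, 0, 0, 0, 0, 1, 18, 21, 48, 15, 0, 0, 0, 0]
85 x [462.7 544.6] 31.8 [0, 0, 0, 0, 0, 0, 18, 38, 78, 0, 0, 0, 0, 0, 2, 2, 2, 4, 5, 0, 0, 0, 57, 1, 0, 0, 0, 0]
110 x None None [0, 0, 0, 0, 0, 0, 0, 0, 0, 0, 0, 0, 0, 0, 0, 0, 0, 0, 0, 0, 0, 0, 0, 0, 0, 0, 0, 0]
```

Wrist view: the clips for 12 mm sit at the rack's right (about (300,146) and (297,205) in unscaled pixels). All cameras agree on the rack to 1–2 mm: centre (502.2, -33.5), yaw about 0.2°. I'll place bar12 at y = -123.6.

step_arm(plan="0.3 4.4 5 0 0; 0.3 4.4 9 0 0; 0.3 4.4 12.8 0 0; 0.3 4.4 12.8 0 0; 0.3 4.4 13.6 0 0; 0.3 4.4 14.2 0 0; 0.3 4.4 14.8 0 0; 0.3 4.4 15.4 0 0; 0.3 4.4 15.8 0 0; 0.3 4.4 16.0 0 0")

```text
time_s: 7.2
eef_pos: [502.4, -123.5, 38.6]
ee_rot: [0.0, 1.0, 0.0, 0.0]
force: [-3.1, 3.7, 18.7]
grip_width: 0.085
```

step_arm(plan="0 0 0.1 0 0; 0 0 0.1 0 0")

```text
time_s: 7.4
eef_pos: [502.5, -123.5, 38.6]
ee_rot: [0.0, 1.0, 0.0, 0.0]
force: [-3.5, 4.4, 12.0]
grip_width: 0.085
```

```bash
python3 - <<'E'
from h import *
st=readout.sense(); goal(502.2,-123.1,38,0,st); print(st["force"],st["grip_width"])
E
```

```text
goal [-0.03 -0.04  0.06] twist 0.0 | tcp [ 502.5 -123.5   38.6] yaw 0.0 tilt 0.04
[-3.50413426  4.43727902 11.97638699] 0.08491687931347222
```

step_arm(plan="0 0 0.1 0 0; 0 0 0.2 0 0; 0 0 0.2 0 0")

```text
time_s: 7.7
eef_pos: [502.6, -123.6, 38.3]
ee_rot: [0.0, 1.0, 0.0, 0.001]
force: [-11.0, 7.9, 32.6]
grip_width: 0.088
```

```bash
python3 - <<'E'
from h import *
st=readout.sense(); print(st["eef_pos"],st["force"],st["grip_width"])
im,P,info=wristpts(); save("pics/w4.png",im); w,a,b,c=st["ee_rot"]; M=Ro.from_quat([a,b,c,w]).as_matrix(); 
for e in range(16,76,6):
    m=(abs(P[...,1]+124)<14)&(abs(P[...,0]-502-e)<3)&(P[...,2]>30)&(P[...,2]<70)&(im.max(-1)<120); k=P[m]
    if len(k)>3: print(e,len(k),"y",np.percentile(k[:,1],[3,97]).round(1),"top z",np.percentile(k[:,2],95).round(1))
E
```

```text
[ 502.58731927 -123.60104439   38.32365549] [-11.0069783    7.85828701  32.62348892] 0.08786344672319941
16 244 y [-129.3 -117.9] top z 48.3
22 250 y [-129.3 -118.1] top z 48.4
28 334 y [-133.9 -113.5] top z 55.6
34 643 y [-135.2 -112.1] top z 56.2
40 913 y [-136.5 -111.3] top z 55.9
46 328 y [-134.3 -118. ] top z 48.5
52 331 y [-131.1 -116.6] top z 51.1
58 475 y [-132.1 -115.6] top z 51.3
64 235 y [-128.2 -119.5] top z 47.6
70 196 y [-128.2 -119.5] top z 47.6
```

step_arm(plan="0 0 -0.2 0 0; 0 0 -0.2 0 30; 0 0 -0.2 0 30; 0 0 -0.2 0 30; 0 0 -0.2 0 30; 0 0 -3 0 30; 0 0 -7 0 30; 0 0 -12 0 40; 0 0 -16 0 50; 0 0 -16 0 60")

```text
time_s: 8.75
eef_pos: [504.2, -124.7, 200.5]
ee_rot: [0.002, 1.0, 0.0, 0.004]
force: [0.2, -0.3, -0.4]
grip_width: 0.605
```

```bash
python3 - <<'E'
from h import *
st=readout.sense(); goal(400,-355,200,91,st); print(st["force"],st["joints"].round(2))
im,P,info=wristpts(); save("pics/w5.png",im)
barfit("bar12",im,P,(502,-123),0.0,dark=120,zlo=38)
SP["bar12"]=(6,147,42,52,24); barfit("bar12",im,P,(502,-123),0.0,dark=120)
E
```

```text
goal [-10.43  23.03   0.07] twist -91.0 | tcp [ 504.2 -124.7  200.5] yaw 0.0 tilt 0.57
[ 0.22747131 -0.26327567 -0.41317118] [-0.47  0.32  1.57 -0.    1.24  1.1 ]Traceback (most recent call last):
  File "<stdin>", line 4, in <module>
  File "h.py", line 37, in barfit
    lo,hi=np.percentile(t,[0.5,99.5])
          ~~~~~~~~~~~~~^^^^^^^^^^^^^^
    return _quantile_unchecked(
        a, q, axis, out, overwrite_input, method, keepdims, weights)
    return _ureduce(a,
                    func=_quantile_ureduce_func,
    ...<5 lines>...
                    overwrite_input=overwrite_input,
                    method=method)
    r = func(a, **kwargs)
    result = _quantile(arr,
                       quantiles=q,
    ...<2 lines>...
                       out=out,
                       weights=wgt)
    slices_having_nans = np.isnan(arr[-1, ...])
                                  ~~~^^^^^^^^^
IndexError: index -1 is out of bounds for axis 0 with size 0
```

View pics/w5.png

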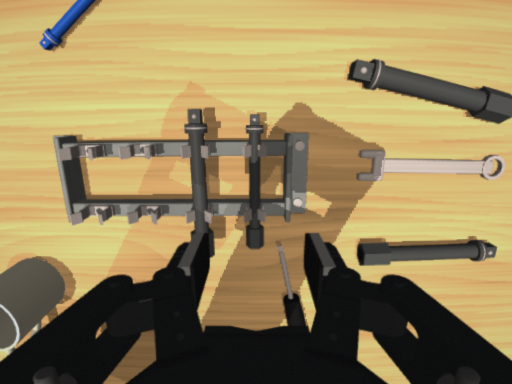

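Wrist view: bar12 is clipped in (255,180), square up in the picture like bar16 (197,180). Next is bar20.

step_arm(plan="-10.4 23 2 -9 60; -10.4 23 2 -18 60; -10.4 23 2 -27 60; -10.4 23 2 -36 60; -10.4 23 2 -45 60; -10.4 23 2 -54 60; -10.4 23 2 -63 60; -10.4 23 2 -72 60; -10.4 23 2 -81 60; -10.4 23 2 -91 60")

```text
time_s: 9.8
eef_pos: [397.8, -353.4, 173.6]
ee_rot: [-0.001, 0.756, 0.655, 0.0]
force: [-0.2, -0.2, -1.1]
grip_width: 0.6
```

step_arm(plan="0 0 0 -5 60; 0 0 0 -5 60; 0 0 0 -5 60")

```text
time_s: 10.1
eef_pos: [398.1, -353.5, 174.3]
ee_rot: [-0.001, 0.729, 0.684, 0.0]
force: [0.3, -0.2, 0.3]
grip_width: 0.594
```

```bash
python3 - <<'E'
from h import *
goal(400,-355,180,91)
im,P,info=wristpts()
p=barfit("bar20",im,P,(400,-355),np.radians(-89),dark=120)
goal(p[0],p[1],5,np.degrees(p[2])+180)
E
```

```text
goal [-0.14  0.2  -0.57] twist -4.7 | tcp [ 398.1 -353.5  174.3] yaw 86.3 tilt 0.1
bar20 xy [ 401.3 -353.2] z 14.1 yaw -88.9 len 177.8 n 1798 rms 0.57 halfw hex/shaft/shoulder/sq [np.float64(14.6), np.float64(9.0), np.float64(12.3), np.float64(7.1)]
goal [ 0.04  0.32 16.96] twist -4.8 | tcp [ 398.1 -353.6  174.6] yaw 86.4 tilt 0.07
```

step_arm(plan="0 0.3 6 -4.8 60; 0 0.3 11 -4.8 60; 0 0.3 15 -4.8 60; 0 0.3 16.9 -4.8 60; 0 0.3 16.9 -4.8 60; 0 0.3 16.9 -4.8 0; 0 0.3 16.9 -4.8 0; 0 0.3 16.9 -4.8 0; 0 0.3 16.9 -4.8 0; 0 0.3 16.9 -4.8 0", grip_force=110)

```text
time_s: 11.15
eef_pos: [402.1, -354.9, 8.4]
ee_rot: [0.002, 0.699, 0.715, -0.0]
force: [0.1, 1.1, 5.7]
grip_width: 0.187
```

step_arm(plan="0 0 0 0 0; 0 0 -1 0 0; 0 0 -4 0 0; 0 0 -8 0 0; 0 0 -13 0 0; 0 0 -18 0 0; 0 0 -18 0 0; 0 0 -18 0 0")

```text
time_s: 11.95
eef_pos: [401.2, -353.8, 187.2]
ee_rot: [0.001, 0.699, 0.715, -0.0]
force: [-0.5, 1.0, -6.0]
grip_width: 0.191
```

```bash
python3 - <<'E'
from h import *
st=readout.sense(); print(st["grip_width"],st["force"]); goal(502,-3.5,180,180,st)
E
```

```text
0.1905909950573776 [-0.51446539  0.95458888 -6.00586164]
goal [34.79 10.86  0.68] twist -88.7 | tcp [ 401.2 -353.8  187.2] yaw 91.3 tilt 0.09
```

step_arm(plan="4 1.2 0 -8 0; 8 2.4 0 -16 0; 12 3.6 0 -24 0; 16 5 0 -32 0; 20 6.2 0 -40 0; 24 7.5 0 -48 0; 28 8.7 0 -56 0; 31 9.7 0 -64 0; 33.5 10.5 0 -72 0; 34.8 10.9 0 -80 0")

```text
time_s: 12.95
eef_pos: [501.7, -1.3, 184.4]
ee_rot: [-0.002, 0.072, 0.997, 0.001]
force: [-0.4, -0.5, -4.5]
grip_width: 0.183
```

step_arm(plan="0 0 0 -8.6 0; 0 0 0 -8.6 0; 0 0 0 -8.6 0; 0 0 0 -8.6 0")

```text
time_s: 13.35
eef_pos: [502.1, -3.8, 185.7]
ee_rot: [-0.001, 0.003, 1.0, 0.0]
force: [-0.9, 0.5, -4.7]
grip_width: 0.188
```

```bash
cat >> h.py <<'E'
def held(st,im,P):
    w,a,b,c=st["ee_rot"]; M=Ro.from_quat([a,b,c,w]).as_matrix(); T=(P-st["eef_pos"])@M
    m=(abs(T[...,1])<22)&(T[...,2]>-45)&(T[...,2]<15)&(T[...,0]>14)&(T[...,0]<120)&(im.max(-1)<140); q=T[m]
    for e in range(16,112,5):
        k=q[abs(q[:,0]-e)<2.5]
        if len(k)>3: print(e,len(k),"y",np.percentile(k[:,1],[3,97]).round(1),"top z",np.percentile(k[:,2],5).round(1))
def clips(P,cys):
    for cy in cys:
        for cx in(467,537):
            m=(abs(P[...,0]-cx)<14)&(abs(P[...,1]-cy)<24)&(P[...,2]>40)&(P[...,2]<70); q=P[m]
            if len(q)>8: print("clip",cy,cx,len(q),"y",np.percentile(q[:,1],[3,97]).round(1),"mid",np.percentile(q[:,1],[3,97]).mean().round(1),"x",np.percentile(q[:,0],[5,95]).mean().round(1))
E
python3 - <<'E'
from h import *
st=readout.sense(); goal(502,-3.5,180,180,st)
im,P,info=wristpts(); save("pics/w6.png",im); held(st,im,P); clips(P,(56,-4))
E
```

```text
goal [0.01 0.03 0.57] twist -0.3 | tcp [502.1  -3.8 185.7] yaw 179.7 tilt 0.08
16 332 y [-9.4  8.7] top z -16.0
21 376 y [-9.3  8.6] top z -16.1
26 377 y [-9.2  8.5] top z -15.9
31 394 y [-9.1  8.8] top z -16.0
36 409 y [-9.5  8.3] top z -15.9
41 422 y [-9.5  8.2] top z -15.9
46 427 y [-9.4  8.1] top z -15.7
51 439 y [-9.3  8.4] top z -15.6
56 461 y [-9.6  8.4] top z -15.7
61 642 y [-15.2  14. ] top z -19.9
66 800 y [-15.5  13.9] top z -19.9
71 816 y [-15.5  13.8] top z -20.0
76 864 y [-15.3  13.6] top z -19.8
81 894 y [-15.7  14.1] top z -19.9
86 900 y [-15.4  13.9] top z -19.8
91 908 y [-15.8  13.8] top z -19.8
96 118 y [-14.9  13.4] top z -19.8
clip 56 467 277 y [39.7 73.6] mid 56.6 x 466.4
clip 56 537 272 y [40.3 73.3] mid 56.8 x 536.6
```

View pics/w6.png

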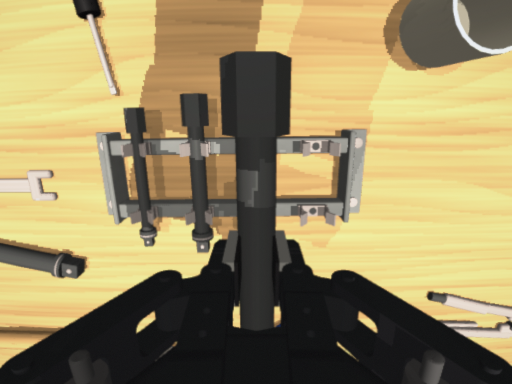

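Wrist view: bar20 is held with its hexagon (255,95) on the same side as the hexagons of the seated bars. Now I'll press it into clips20.

step_arm(plan="0 0.1 5 0 0; 0 0.1 9 0 0; 0 0.1 11 0 0; 0 0.1 11.6 0 0; 0 0.1 12.2 0 0; 0 0.1 12.8 0 0; 0 0.1 13.4 0 0; 0 0.1 14 0 0; 0 0.1 14.4 0 0; 0 0.1 14.6 0 0")

```text
time_s: 14.4
eef_pos: [502.6, -2.7, 40.3]
ee_rot: [0.0, 0.001, 1.0, -0.0]
force: [-4.5, -0.4, 15.3]
grip_width: 0.182
```

step_arm(plan="0 0 0.1 0 0; 0 0 0.1 0 0")

```text
time_s: 14.6
eef_pos: [502.7, -2.7, 40.3]
ee_rot: [0.0, 0.001, 1.0, -0.0]
force: [-4.4, -1.9, 8.2]
grip_width: 0.189
```

step_arm(plan="0 0 0.1 0 0; 0 0 0.2 0 0; 0 0 0.2 0 0")

```text
time_s: 14.9
eef_pos: [502.8, -2.8, 40.1]
ee_rot: [0.0, 0.001, 1.0, -0.0]
force: [-11.9, -0.2, 30.2]
grip_width: 0.184
```

```bash
python3 - <<'E'
from h import *
st=readout.sense(); print(st["eef_pos"],st["force"]); im,P,info=wristpts(); held(st,im,P)
E
```

```text
[502.77353363  -2.75788145  40.07187231] [-11.86270373  -0.15171004  30.18470229]
16 330 y [-9.4  8.6] top z -16.3
21 386 y [-9.3  8.6] top z -16.4
26 382 y [-9.7  8.8] top z -16.3
31 692 y [-20.5  20.5] top z -21.7
36 926 y [-20.3  20.3] top z -21.7
41 1151 y [-20.2  20. ] top z -21.5
46 536 y [-17.3  18.4] top z -16.4
51 448 y [-9.2  8.5] top z -16.4
56 470 y [-9.6  8.9] top z -16.3
61 647 y [-15.1  13.9] top z -20.5
66 812 y [-15.5  14.3] top z -20.8
71 860 y [-15.3  14.2] top z -20.8
76 850 y [-15.2  14.1] top z -20.8
81 894 y [-15.5  14. ] top z -20.8
86 905 y [-15.3  13.8] top z -20.8
91 946 y [-15.2  14.2] top z -20.9
96 100 y [-14.6  14.1] top z -20.3
```

step_arm(plan="0 0 -0.2 0 0; 0 0 -0.2 0 38; 0 0 -0.2 0 38; 0 0 -0.2 0 38; 0 0 -0.2 0 38; 0 0 -3 0 38; 0 0 -7 0 38; 0 0 -12 0 50; 0 0 -16 0 60; 0 0 -16 0 60")

```text
time_s: 15.95
eef_pos: [504.6, -3.0, 202.4]
ee_rot: [0.005, 0.001, 1.0, -0.001]
force: [1.3, -0.2, -1.5]
grip_width: 0.599
```

```bash
python3 - <<'E'
from h import *
st=readout.sense(); goal(603,-320,180,79,st); print(st["force"],st["joints"].round(2))
E
```

```text
goal [ -9.88 -31.68   2.4 ] twist 100.9 | tcp [504.6  -3.  202.4] yaw 179.9 tilt 0.56
[ 1.30353195 -0.20622133 -1.54607357] [-0.24  0.29  1.61  0.    1.23 -1.81]
```

step_arm(plan="-9.8 -31.7 2 8 60; -9.8 -31.7 2 17 60; -9.8 -31.7 2 26 60; -9.8 -31.7 2 35 60; -9.8 -31.7 2 44 60; -9.8 -31.7 2 53 60; -9.8 -31.7 2 62 60; -9.8 -31.7 2 72 60; -9.8 -31.7 2 82 60; -9.8 -31.7 2 92 60")

```text
time_s: 16.95
eef_pos: [599.6, -319.9, 175.5]
ee_rot: [-0.001, 0.681, 0.732, -0.0]
force: [0.2, 0.8, 0.5]
grip_width: 0.596
```

step_arm(plan="0 0 0 8.5 65; 0 0 0 15 65; 0 0 0 15 65; 0 0 0 15 65")

```text
time_s: 17.35
eef_pos: [599.7, -319.7, 176.4]
ee_rot: [-0.001, 0.768, 0.641, -0.0]
force: [-0.1, -0.6, 0.3]
grip_width: 0.65
```

```bash
python3 - <<'E'
from h import *
goal(603,-320,180,79)
im,P,info=wristpts()
p=barfit("bar24",im,P,(603,-320),np.radians(79),dark=120)
goal(p[0],p[1],5,np.degrees(p[2]))
E
```

```text
goal [ 0.03  0.33 -0.36] twist 0.7 | tcp [ 599.7 -319.7  176.4] yaw 79.7 tilt 0.06
bar24 xy [ 603.9 -319.1] z 15.6 yaw 78.8 len 186.3 n 2227 rms 0.57 halfw hex/shaft/shoulder/sq [np.float64(16.2), np.float64(11.1), np.float64(13.9), np.float64(9.1)]
goal [ 0.13  0.41 17.16] twist 0.9 | tcp [ 599.7 -319.7  176.6] yaw 79.7 tilt 0.05
```

step_arm(plan="0.1 0.4 6 0.9 65; 0.1 0.4 11 0.9 65; 0.1 0.4 15 0.9 65; 0.1 0.4 17 0.9 65; 0.1 0.4 17 0.9 65; 0.1 0.4 17 0.9 0; 0.1 0.4 17 0.9 0; 0.1 0.4 17 0.9 0; 0.1 0.4 17 0.9 0; 0.1 0.4 17 0.9 0", grip_force=118)

```text
time_s: 18.4
eef_pos: [604.9, -320.2, 10.2]
ee_rot: [0.002, 0.774, 0.634, 0.001]
force: [-2.0, 0.9, 5.8]
grip_width: 0.229
```

step_arm(plan="0 0 0 0 0; 0 0 -1 0 0; 0 0 -4 0 0; 0 0 -8 0 0; 0 0 -13 0 0; 0 0 -18 0 0; 0 0 -18 0 0; 0 0 -18 0 0")

```text
time_s: 19.2
eef_pos: [603.8, -319.3, 188.0]
ee_rot: [0.0, 0.774, 0.634, 0.0]
force: [-0.2, 1.0, -8.0]
grip_width: 0.232
```

```bash
python3 - <<'E'
from h import *
st=readout.sense(); print(st["grip_width"],st["force"]); goal(502,56.5,185,0,st)
E
```

```text
0.23195145783187046 [-0.23842118  1.03967743 -7.96137806]
goal [ 34.84 -17.38   0.28] twist 78.6 | tcp [ 603.8 -319.3  188. ] yaw 78.6 tilt 0.05
```

step_arm(plan="4 -2 0 8 0; 8 -4 0 16 0; 12 -6 0 24 0; 16 -8 0 32 0; 20 -10 0 40 0; 24 -12 0 48 0; 28 -14 0 56 0; 31.5 -15.7 0 64 0; 34 -17 0 72 0; 34.8 -17.4 0 78.6 0")

```text
time_s: 20.2
eef_pos: [499.8, 58.6, 185.4]
ee_rot: [-0.001, 1.0, -0.001, -0.002]
force: [0.2, -1.8, -7.7]
grip_width: 0.231
```

step_arm(plan="0 0 0 0 0; 0 0 0 0 0; 0 0 0 0 0")

```text
time_s: 20.5
eef_pos: [501.9, 55.2, 186.6]
ee_rot: [0.0, 1.0, 0.001, -0.001]
force: [0.1, -0.7, -5.8]
grip_width: 0.232
```

```bash
python3 - <<'E'
from h import *
st=readout.sense(); goal(502,56.5,185,0,st)
im,P,info=wristpts(); save("pics/w7.png",im); held(st,im,P); clips(P,(56,-4,-124))
E
```

```text
goal [ 0.02 -0.13  0.16] twist 0.1 | tcp [501.9  55.2 186.6] yaw 0.1 tilt 0.07
16 438 y [-17.6  17.9] top z -44.2
21 452 y [-10.3  11.5] top z -18.2
26 463 y [-10.2  11.3] top z -18.1
31 476 y [-10.   11.3] top z -18.2
36 490 y [-10.1  11.7] top z -18.2
41 514 y [-10.3  11.5] top z -18.2
46 530 y [-10.2  11.8] top z -18.4
51 554 y [-10.1  11.7] top z -18.6
56 554 y [-10.   11.6] top z -18.5
61 550 y [-9.8 11.9] top z -18.9
66 770 y [-12.8  14.8] top z -22.2
71 584 y [-12.8  15.4] top z -22.3
76 527 y [-7.6  9.9] top z -16.9
81 465 y [-7.5 10.2] top z -17.1
86 437 y [-7.8  9.8] top z -17.1
91 552 y [-7.7  9.8] top z -17.0
clip -4 467 640 y [-16.6  10.8] mid -2.9 x 467.1
clip -4 537 754 y [-16.5  11. ] mid -2.7 x 537.0
clip -124 467 454 y [-133.2 -112.3] mid -122.7 x 467.1
clip -124 537 554 y [-133.4 -112.9] mid -123.2 x 537.3
```

View pics/w7.png

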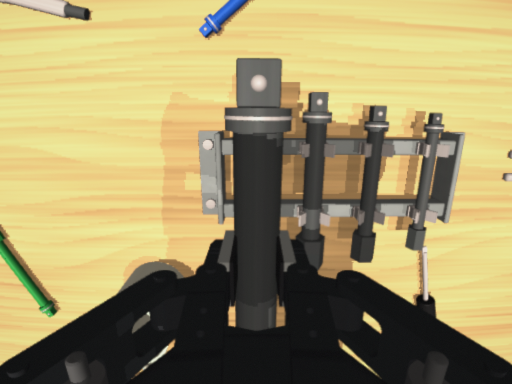

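Wrist view: bar24 is held with its square (258,80) on the same side as the other squares; bars 20, 16 and 12 are seated to its right. Next I'll lower it over clips24.

step_arm(plan="0 -0.15 5 0 0; 0 -0.15 9 0 0; 0 -0.15 10.6 0 0; 0 -0.15 10.6 0 0")

```text
time_s: 20.95
eef_pos: [500.7, 57.0, 79.0]
ee_rot: [-0.0, 1.0, 0.0, -0.003]
force: [0.3, 0.0, -6.3]
grip_width: 0.233
```

step_arm(plan="0.1 -0.05 0.6 0 0; 0.1 -0.05 1.2 0 0; 0.1 -0.05 1.8 0 0; 0.1 -0.05 2.4 0 0; 0.1 -0.05 3 0 0; 0.1 -0.05 3.4 0 0; 0.1 -0.05 3.7 0 0; 0.1 -0.05 3.9 0 0; 0.1 -0.05 3.9 0 0")

```text
time_s: 21.85
eef_pos: [503.0, 57.7, 42.7]
ee_rot: [0.0, 1.0, 0.0, -0.0]
force: [-1.1, -3.9, 1.4]
grip_width: 0.23
```

step_arm(plan="0 0 0.1 0 0; 0 0 0.2 0 0; 0 0 0.2 0 0")

```text
time_s: 22.15
eef_pos: [503.1, 57.7, 42.4]
ee_rot: [0.0, 1.0, 0.001, 0.0]
force: [-10.9, -5.0, 24.5]
grip_width: 0.232
```

```bash
python3 - <<'E'
from h import *
st=readout.sense(); print(st["eef_pos"],st["force"]); im,P,info=wristpts(); held(st,im,P)
E
```

```text
[503.05787592  57.68705974  42.41666396] [-10.92932324  -4.98061251  24.47006575]
16 450 y [-17.9  17.6] top z -44.3
21 448 y [-10.3  11.5] top z -17.9
26 509 y [-14.4  14.8] top z -20.7
31 874 y [-17.   18.5] top z -22.3
36 1004 y [-18.6  19.9] top z -22.1
41 953 y [-17.9  19.8] top z -20.6
46 525 y [-10.2  11.4] top z -17.9
51 541 y [-10.1  11.7] top z -17.8
56 561 y [-9.9 11.7] top z -17.9
61 552 y [-9.9 11.5] top z -18.0
66 744 y [-12.8  14.4] top z -21.5
71 538 y [-13.1  14.7] top z -21.3
76 511 y [-7.6  9.6] top z -19.9
81 436 y [-8.   9.6] top z -16.1
86 439 y [-7.9  9.5] top z -16.0
91 526 y [-7.8  9.3] top z -16.1
```

step_arm(plan="0 0 0.1 0 0; 0 0 -0.2 0 0; 0 0 -0.2 0 43; 0 0 -0.2 0 43; 0 0 -0.2 0 43; 0 0 -0.2 0 43; 0 0 -3 0 43; 0 0 -7 0 43; 0 0 -12 0 50; 0 0 -16 0 60")

```text
time_s: 23.2
eef_pos: [503.0, 58.1, 202.9]
ee_rot: [-0.0, 1.0, 0.0, 0.001]
force: [-0.3, 0.2, -0.4]
grip_width: 0.6
```

step_arm(plan="0 -8 -4 0 60; 0 -14 -4 0 60; 0 -14 -4 0 60; 0 -14 -4 0 60")

```text
time_s: 23.6
eef_pos: [502.4, 202.5, 241.3]
ee_rot: [-0.001, 1.0, 0.003, 0.001]
force: [0.2, -0.8, -0.0]
grip_width: 0.596
```

```bash
python3 - <<'E'
from h import *
st=readout.sense(); print(st["eef_pos"],st["force"])
W={}
W["wrist"]=wristpts()[:2]
for n in("scene","side"):
    im,d=cams.capture(n); W[n]=(im,pts(n,d))
SP["bar12"]=(6,147,42,52,24);SP["bar20"]=(10,182,46,60,34);SP["bar24"]=(12,190,48,62,36)
for n,(im,P) in W.items():
    print(n)
    for b,y in(("bar12",-123.5),("bar16",-63.5),("bar20",-3.4),("bar24",56.6)):
        r,L,z,hs,hx=SP[b]
        # profile along rack x in a lane around the bar
        lane=(abs(P[...,1]-y)<r*.5)&(P[...,2]>z-2)&(P[...,2]<z+25)&(abs(P[...,0]-502)<130)&(im.max(-1)<130); q=P[lane]
        if len(q)<10: continue
        x=q[:,0]-502.3; top=[np.percentile(q[abs(x-e)<5,2],90).round(1)-r if (abs(x-e)<5).sum()>3 else None for e in(-48,-18,0,18,48)]
        print(b,"x range",np.percentile(x,[.5,99.5]).round(1),"expect",-(hs+hx),L-hs-hx,"axis z",top)
    D=np.load(n+"0.npz") if n!="wrist" else None
im=np.vstack([W["wrist"][0][:300],]); side=W["side"][0][150:290,180:380]
save("pics/end.png",np.hstack([cv2.resize(W["scene"][0],(400,300)),cv2.resize(side,(400,300),interpolation=cv2.INTER_CUBIC)])) 
save("pics/endw.png",W["wrist"][0])
for n in("scene","side"):
    P0=np.load(n+"0.npz")["P"]
    for t in("spray_can","mug","oil_filter","locking_pliers","screwdriver","spanner","hammer"):
        for r in spotter.regions_of(n,t)[:1]:
            q=W[n][1][r["pixels"]]; q=q[q[:,2]>4]; print(n,t,np.round(np.percentile(q,[5,95],axis=0)).tolist())
E
```

```text
[502.39623936 202.48272201 241.32735507] [ 0.15925148 -0.83166419 -0.04112714]
wrist
bar12 x range [-73.4   5.1] expect -76 71 axis z [np.float64(44.8), np.float64(41.9), np.float64(42.7), None, None]
bar16 x range [-85.7  75.8] expect -85 79 axis z [np.float64(44.5), np.float64(45.1), np.float64(44.7), np.float64(44.7), np.float64(45.5)]
bar20 x range [-92.6  87.3] expect -94 88 axis z [np.float64(46.2), np.float64(46.6), np.float64(46.4), np.float64(46.8), np.float64(46.5)]
bar24 x range [-94.3  93.7] expect -98 92 axis z [np.float64(48.6), np.float64(48.5), np.float64(48.6), np.float64(48.4), np.float64(48.7)]
scene
bar12 x range [-73.5  70.5] expect -76 71 axis z [np.float64(46.2), np.float64(45.8), np.float64(43.9), np.float64(44.2), np.float64(44.9)]
bar16 x range [-86.4  76.8] expect -85 79 axis z [np.float64(47.0), np.float64(46.2), np.float64(47.8), np.float64(47.3), np.float64(47.9)]
bar20 x range [-93.3  88. ] expect -94 88 axis z [np.float64(48.7), np.float64(47.5), np.float64(48.2), np.float64(48.6), np.float64(48.1)]
bar24 x range [-95.4  93.7] expect -98 92 axis z [np.
[... 705 characters left out ...]
0], [384.0, 219.0, 90.0]]
scene oil_filter [[757.0, -167.0, 22.0], [822.0, -103.0, 100.0]]
scene locking_pliers [[680.0, 256.0, 6.0], [746.0, 397.0, 12.0]]
scene screwdriver [[501.0, -421.0, 5.0], [525.0, -262.0, 12.0]]
scene spanner [[502.0, -421.0, 5.0], [524.0, -263.0, 12.0]]
scene hammer [[710.0, -434.0, 15.0], [758.0, -195.0, 29.0]]
side spray_can [[746.0, 203.0, 19.0], [797.0, 250.0, 191.0]]
side mug [[285.0, 146.0, 12.0], [375.0, 221.0, 88.0]]
side locking_pliers [[675.0, 234.0, 5.0], [744.0, 410.0, 13.0]]
side screwdriver [[260.0, -198.0, 14.0], [324.0, -176.0, 28.0]]
side spanner [[498.0, -421.0, 5.0], [524.0, -263.0, 12.0]]
side hammer [[703.0, -442.0, 10.0], [763.0, -202.0, 28.0]]
```

View pics/endw.png

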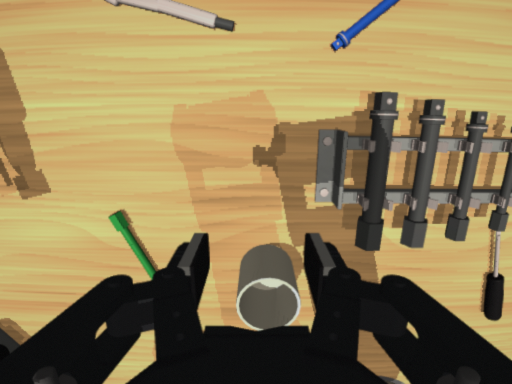

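View pics/end.png

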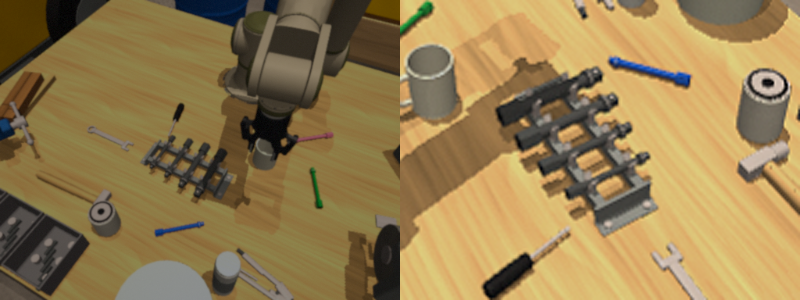

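The wrist view shows all four bars in size order, squares up in the picture at (385,100), (433,107) and (478,118), with bar12 partly cut off at the right edge. The scene and side views agree and show the other things where they were.

```bash
python3 -c "
from rig import workorder; print(workorder.finish_job())"
```

```text
the job is handed in; nothing more can be done
None
```

I put the three loose bars back in the rack and handed the job in, with the clock last read at 23.6 s of the 72 s allowed. The row now runs 12, 16, 20, 24 mm, and every square drive points to the rack's +x, as on bar16, which stayed clipped in.

**Pressing home:** I pressed each bar until the force rose to about 24–33 N with almost no further movement. While still gripped, the shaft axes read 42.3, 46.4 and 48.3 mm high, against 42, 46 and 48 mm when fully seated.

**After release:**
- **Position along the bar:** the bars lie within about 4 mm of centred along their length.
- **Bystanders:** the six things I could compare before and after read the same within about 5 mm.

**Readings that disagreed:**
- The scene camera reads all the bars 2–4 mm higher, including bar16, which I never moved. I put this down to its calibration, since it also read the bench 1.2 mm high.
- The bar12 heights in the final images were scattered, and the last wrist picture cut it off at the edge. For bar12 I relied on the reading taken while pressing and on the earlier wrist picture.
- In the last scene picture the network misreported the spray can and the screwdriver. The side camera showed both where they had been at the start.
- In the last side picture the network did not find the oil filter; the scene camera showed it unmoved.

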